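Tighten the spindle nut down the bore of a pan drive with a T-handled socket wrench

ROBOT

A 6-joint arm with a two-finger parallel gripper is mounted at the origin on the work surface. World frame = base frame: x ahead of the robot, y to its left, z up, the work surface at z = 0. Lengths are in mm, angles in rad, forces in N, time in s.
With the tool pointing down it reaches from about 350 to 775 mm from the base axis. Payload 7.3 kg.
Tool frame: the origin (TCP) lies between the finger pads; the fingertips stand 14 mm ahead of it and the grasp point (between the pads) lies 5 mm behind it; y points along the fingers, z is the direction in which the jaws open and shut, and the axes are right-handed (so a half turn about y gives the same grasp; the last joint's range is limited). The gripper opens to 92 mm and grips with 3 to 60 N. Pads are 19 mm wide; open, the fingers measure 130 mm over their backs; the gripper's body (75 mm by 190 mm) begins 47 mm behind the grasp point.
Start: joints at [1.029, 0.342, 1.524, -0, 1.275, -0.146], TCP at [202.399, 484.436, 240.741] pointing down, gripper open.
Joint ranges: [-2.53, 2.53], [-0.77, 2.02], [0.04, 2.7], [-1, 4.14], [0.28, 2.66], [-3.11, 3.11]. Speed limits (rad/s): [2.57, 2.57, 3.14, 3.14, 3.14, 3.14].

INTERFACE

Orientations are given as [roll, pitch, yaw] about the fixed x, y, z axes, in that order (R = Rz(yaw) Ry(pitch) Rx(roll)).
In Python, from plant import bot, vision, order gives the robot as it stands.
- The arm moves only by the tool apply_moves, never from a script. Its argument "rows" is a list of rows, each a list of 3 entries, a list of its own where there are three numbers: the shift along the tool's x, y, z in cm, then the turn about the tool's y in rad, then the finger opening in cm, from 0 to 9.18. A call has 1 to 5 rows; each row is the pose to reach, as a shift and turn from the pose measured when the call began, along the tool's axes at that moment; what a row does not reach only later rows make up. A row lasts 1/8 s, in which the tool goes at most 62.5 mm and 10.7 degrees, less where a joint would pass 70% of its speed; a pose out of reach is approached as far as the arm can. A call with a gripper value outside its range is refused whole. The fingers move at their own pace and stop on an object; the grip force is fixed at half the most. Time passes only in rows, so rows that repeat a pose let the fingers close. It gives the time, the measured TCP pose, the force and the opening at its end, in the units of the state.
- bot.get_obs(): the state, without advancing time (a new reading comes with each control period).
- vision.capture(name): name is "side" or "top" or "wrist"; returns the picture (480x640x3 uint8, red, green, blue); there is no depth.
- vision.camera_info(name): a dict with "mtx" (3x3 intrinsics, pixels), "rvec" (rotation vector, rad) and "tvec" (3), from world to camera coordinates, as OpenCV has them. Camera axes: x right, y down, z forward; pixel columns grow to the right and rows downward; lengths in mm; the calibration is good to about 2 mm. A picture is of the moment at which its call begins: read the wrist's pose just before it. camera_info takes no time and is no camera call; for the wrist camera it gives the pose at the moment of the call.
- order.close_job(): hands the job in, once; it reports no verdict.
The state is a dict: "time": time; "joint_positions": joint angles; "dq": joint speeds; "tau": joint torques, N m; "tool_pos": TCP position; "tcp_rot": TCP orientation; "contact_force": force on the tool from outside, world axes, zero at the start; "moment": the same for the moment, N m; "grip_width": finger opening in mm.
Only numpy, scipy, OpenCV 4.12 (cv2) and the standard library are available. Lean on these libraries where they do the work, as an engineer would, in place of code of your own. Each camera call takes 0.05 s, during which the arm holds its last target.

TASK

Take the largest of the three T-handled socket wrenches from the stand, lower it down the deep bore of the black pan-drive unit and fit its socket fully over the bearing nut at the bottom. Turn the nut clockwise until it stops and draw it up to about 0.8 N m (some 13 N near the end of the bar) without forcing it (1.8 at the most), then let go and leave the wrench standing on the nut for inspection. Keep the wrench upright and do not disturb the other wrenches, the small white tray or the screwdriver.

Things in the scene. Friction and masses are not known exactly. Their poses are not given: they have to be found in the camera images.
- unit: pan-drive unit, fixed: black base plate 200 x 150 mm on feet, a round black housing 76 mm across and 105 mm high in its middle with a deep bore, an upright circuit board (top 128 mm above the bench) along its -y edge, 68 mm from the bore axis, and a square motor (top 80 mm) at its +x +y corner. Origin on the bore axis at bench height; x along the long side, z up.
- bore_mouth (a point): centre of the bore's mouth, on the flat top of the housing, 105 mm above the bench; z up along the bore, x as the unit's. The bore is vertical, 45.6 mm wide, 75 mm deep to the washer at its bottom; a chamfer opens its mouth to 57 mm over the top 9 mm.
- nut_seat (a point): centre of the washer at the bottom of the bore, 30 mm above the bench. On it sits the steel hex nut, 30 mm across flats and 15 mm high, with a round cone 3.5 mm high on top that helps to centre the socket. The flats can stand at any angle. A 20 mm threaded spindle end stands 6 mm out of the nut.
- nut (a joint): turn of the nut on its spindle in rad, growing clockwise seen from above. It starts loose between 0.3 and 1.5; running it down takes about 0.25 N m; at 4.2 it stops. From there only the spindle yields, held by a belt: about 0.1 rad per N m. Tight is 0.5 to 1.8 N m at the wrench. The nut stays where it is left. The value does not tell at what angle the flats stand in the bore.
- wrench_hub (a point): the right wrench, a steel T 170 mm tall, 0.4 to 0.6 kg. This point is the crossing of its upright shaft (14 mm thick) and its T-bar (14 mm thick, reaching 75 mm to either side), 7 mm under its top, where it can be gripped across the bar from above; x along the T-bar, z up. At the start it stands upright in one hole of the stand, any of the three, the bar 173 mm above the bench.
- wrench_socket (a point): centre of the open lower end of its socket, 163 mm under wrench_hub, same axes. Socket 42.4 mm wide, 70 mm long, oiled, leaning up to 3 degrees in the bore; its hex recess, 31.5 mm across flats, has two flats facing the bar's ends. It drops over the nut if the hexes agree to about 8 degrees; else it rests on it, mouth 60 mm under the bore's mouth. Fully home: 75 mm (bar 193 mm above the bench).
- stand: fixed dark block 110 x 250 x 50 mm that holds the wrenches; origin at the centre of its underside, y along the row. Three holes 47 mm wide and 40 mm deep in a row, at y = -80, 0 and +80 mm from the middle.
- wrench_mid: the middle-sized T wrench, 130 mm tall, socket 34 mm wide, bar 105 mm long, standing in another hole of the stand; origin at the mouth of its socket. To be left alone.
- wrench_small: the smallest T wrench, 110 mm tall, socket 26 mm wide, bar 85 mm long, standing in the third hole; origin at the mouth of its socket. To be left alone.
- screwdriver: black-handled screwdriver 190 mm long lying on the bench on the unit's other side (its -y side). To be left alone.
- parts_tray: white divided tray 110 x 50 x 28 mm lying between the stand and the unit; origin at the centre of its underside. To be left alone.
There are look-alikes about, which are no part of the job. What is shaped like the part that bears wrench_hub but brown, purple or red is not meant.

How it is judged (in metres and radians):
On the way, in this order (a step that is already met when the one before it is completed fails the run):
1. the wrench's socket is fully over the nut at the bottom of the bore (z of wrench_socket in the frame of bore_mouth below -0.07 m and horizontal distance between wrench_socket and bore_mouth below 0.006 m), for 0.2 s.
2. the nut is at its stop and drawn up there with at least about 0.5 N m (0.5 N m at the wrench makes about 65 N between socket and nut) (value of joint nut above 4.14 rad and contact force between wrench and nut above 60 N), for 0.1 s.
At the end, for the whole second after the job is handed in: the nut is within 0.06 rad of its stop (reads above 4.14), the large wrench stands upright (within 0.15 rad) and released on it, its socket mouth more than 70 mm under the bore's mouth and within 6 mm of the bore axis (all of step 1 and value of joint nut above 4.14 rad and angle between wrench_hub's own z axis and vertical below 0.15 rad and contact force between the fingers and anything else below 0.2 N); the robot touches nothing.
It fails at once if the wrench is tipped over (more than 0.5 rad off upright) (angle between wrench_hub's own z axis and vertical above 0.5 rad).
It fails at once if the nut is forced: more than about 2 N m at the wrench (280 N between socket and nut) (value of joint nut above 4.14 rad and contact force between wrench and nut above 280 N).
It fails at once if another wrench, the tray or the screwdriver is disturbed (moved more than 30 mm) (distance of any of wrench_mid, wrench_small, screwdriver, parts_tray from where it was at the start of the episode above 0.03 m).
It also fails if it takes over 58 s, if anything falls off the work surface, if the arm or the gripper's body presses on something with over 40 N, if the wrist force passes 120 N, or if a joint passes its speed limit or range.

## Working session

There is one attempt and no reset: what is moved stays moved. The work goes in short steps, Python scripts to look and compute and a tool call to move; the robot and the scene stay as the last step left them, time stands still between calls to the robot, and variables do not carry over. Pictures are saved under pics/ and viewed, and the job is handed in when it is done.

Besides the shell and the picture viewer there is one more tool, called after "Call:" as name(argument=value, ...) on one line, values as JSON. apply_moves: Moves the arm, as the interface text tells. Its arguments: {"type":"object","properties":{"rows":{"type":"array","items":{"type":"array"}}},"required":["rows"]}

```bash
ls; mkdir -p pics; python3 - <<'E'
from plant import bot,vision,order
import cv2
print(bot.get_obs())
for n in ("side","top","wrist"):
    print(n,vision.camera_info(n))
    cv2.imwrite(f"pics/a_{n}.png",vision.capture(n)[:,:,::-1])
E
```

```text
pics
{'time': 0.0, 'joint_positions': array([ 1.02897594e+00,  3.42710486e-01,  1.52504265e+00,  1.24940462e-05,
        1.27539837e+00, -1.45999968e-01]), 'dq': array([ 0.00051839,  0.00079566, -0.00087374,  0.00049725, -0.00063001,
       -0.000392  ]), 'tau': array([ 2.33612918e-03, -4.31233513e+01, -2.44222963e+01,  7.19628436e-02,
        5.58283541e-02, -1.15244920e-04]), 'tool_pos': array([202.19069421, 484.07314472, 240.0423562 ]), 'tcp_rot': array([-1.57233686e+00,  2.38605241e-04, -3.95824247e-01]), 'contact_force': array([ 0.49570173, -1.16986841,  0.79010584]), 'moment': array([-0.03503578, -0.03725752,  0.01292675]), 'grip_width': 91.6263162366323}
side {'mtx': array([[559.79003622,   0.        , 319.9910236 ],
       [  0.        , 559.79003622, 238.1677046 ],
       [  0.        ,   0.        ,   1.        ]]), 'rvec': array([ 1.99946608, -0.8221546 ,  0.46647203]), 'tvec': array([-339.89712988,  307.21694969,  872.11528022])}
top {'mtx': array([[617.33294462,   0.        , 311.81205131],
       [  0.        , 617.33294462, 230.06439437],
       [  0.        ,   0.        ,   1.        ]]), 'rvec': array([ 2.19941693, -2.15457909,  0.07135306]), 'tvec': array([  26.99172639,  522.30330121, 1748.98453227])}
wrist {'mtx': array([[393.65527782,   0.        , 320.05156   ],
       [  0.        , 393.65527782, 235.71961175],
       [  0.        ,   0.        ,   1.        ]]), 'rvec': array([-2.42475838, -1.61482092, -0.21434615]), 'tvec': array([-525.61590684,  -31.63900195,  390.75345923])}
```

View pics/a_side.png

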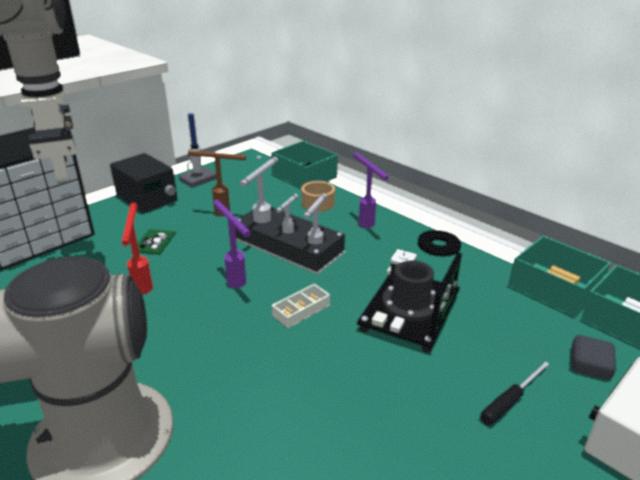

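View pics/a_top.png

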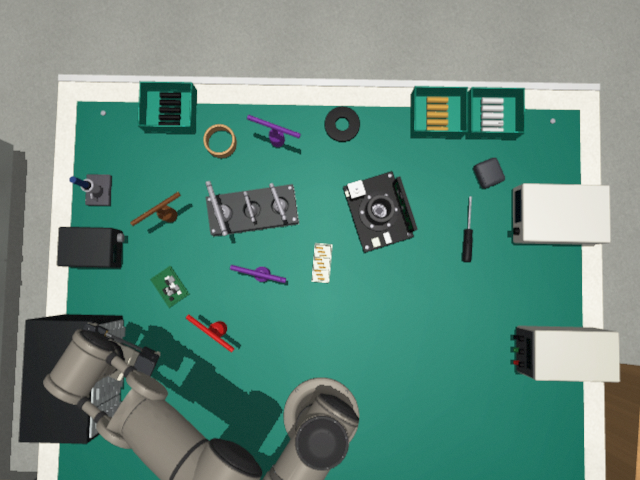

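View pics/a_wrist.png

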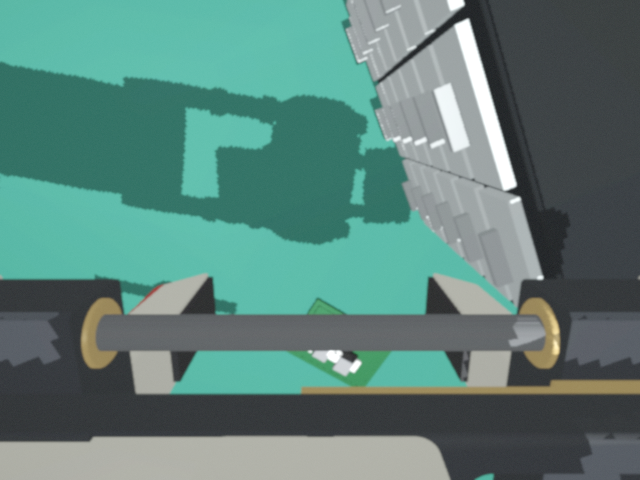

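Candidates in the top view are the steel T's in the stand at (217,209), (252,207) and (279,203), and the look-alikes: purple (273,127) and (259,273), brown (156,209) and red (210,333). By the description I want the steel one with the longest bar, at (217,209). I'll check it in a close crop.

```bash
python3 - <<'E'
import cv2
t=cv2.imread("pics/a_top.png");s=cv2.imread("pics/a_side.png")
cv2.imwrite("pics/b_stand.png",cv2.resize(t[170:250,195:305],None,fx=7,fy=7,interpolation=cv2.INTER_CUBIC))
cv2.imwrite("pics/b_unit.png",cv2.resize(t[160:260,330:430],None,fx=6,fy=6,interpolation=cv2.INTER_CUBIC))
cv2.imwrite("pics/b_side.png",cv2.resize(s[140:280,220:360],None,fx=4,fy=4,interpolation=cv2.INTER_CUBIC))
E
```

```text
(no output)
```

View pics/b_stand.png

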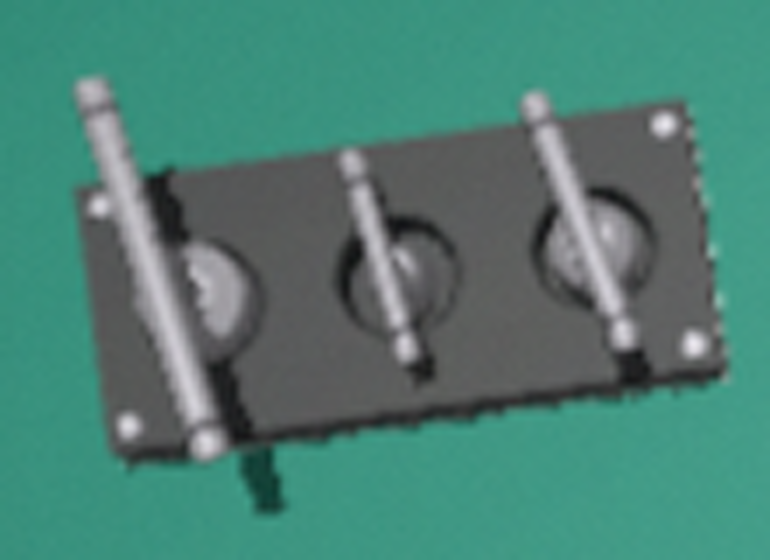

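View pics/b_unit.png

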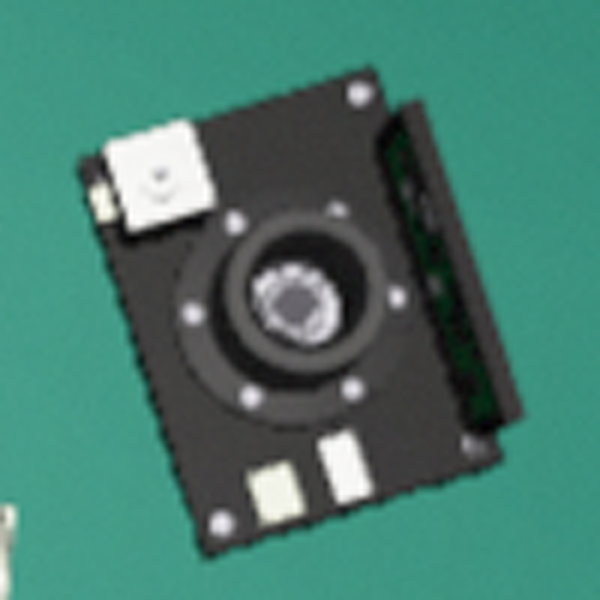

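View pics/b_side.png

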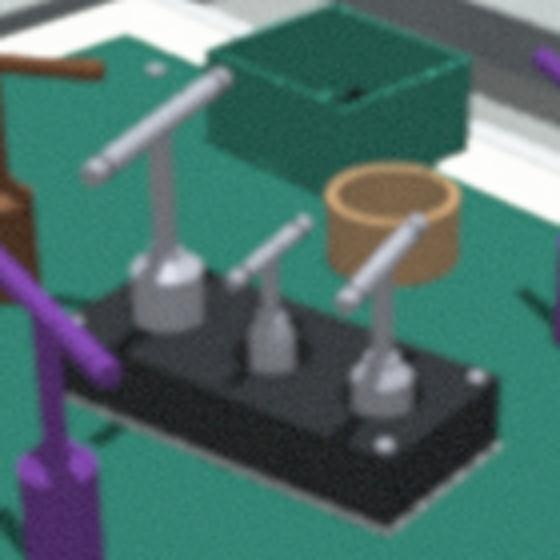

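```bash
cat > h.py <<'E'
import numpy as np,cv2
from plant import bot,vision,order
def ray(info,px,z):
    R,_=cv2.Rodrigues(info["rvec"]);t=np.array(info["tvec"]).ravel()
    u=cv2.undistortPoints(np.array([[px]],float),info["mtx"],None).ravel()
    d=R.T@np.array([u[0],u[1],1]);c=-R.T@t
    return c+d*(z-c[2])/d[2]
def proj(info,P):
    return cv2.projectPoints(np.array(P,float).reshape(-1,3),info["rvec"],info["tvec"],info["mtx"],None)[0].reshape(-1,2)
def delta(target,yaw=None):
    o=bot.get_obs();r,p,y=o["tcp_rot"]
    x=np.array([np.cos(y),np.sin(y),0]);z=np.array([-np.sin(y),np.cos(y),0])
    d=np.array(target)-o["tool_pos"]
    out=[d@x/10,-d[2]/10,d@z/10]
    return np.round(out,2), None if yaw is None else round((y-yaw),3)
E
python3 - <<'E'
from h import *
T=vision.camera_info("top")
a=ray(T,(208.1,183.1),175);b=ray(T,(224.4,232.9),175)
print("bar",a,b,np.linalg.norm(a-b),(a+b)/2,np.arctan2(*(a-b)[1::-1]))
# side
S=vision.camera_info("side")
h=(a+b)/2;h[2]=173
print("hub in side",proj(S,[h,[h[0],h[1],50],a,b]))
hc=ray(T,(195+ (0)/7,170),50)
for n,p in dict(l=(225,212),m=(251.9,210.1),s=(279.7,205.6)).items(): print(n,ray(T,p,50))
im=cv2.imread("pics/a_top.png")
c=ray(T,(330+307/6,160+291/6),105);print("unit",c)
th=np.linspace(0,6.28,40)
v=cv2.resize(im[160:260,330:430],None,fx=6,fy=6,interpolation=cv2.INTER_CUBIC)
for r,z in((38,105),(28.5,105)):
  for p in proj(T,[[c[0]+r*np.cos(t),c[1]+r*np.sin(t),z] for t in th]):
    cv2.circle(v,(int((p[0]-330+.5)*6),int((p[1]-160+.5)*6)),1,(0,0,255),-1)
cv2.imwrite("pics/c1.png",v)
s=cv2.imread("pics/a_side.png")
v=cv2.resize(s[220:340,340:480],None,fx=5,fy=5,interpolation=cv2.INTER_CUBIC)
for r,z in((38,105),(28.5,105)):
  for p in proj(S,[[c[0]+r*np.cos(t),c[1]+r*np.sin(t),z] for t in th]):
    cv2.circle(v,(int((p[0]-340+.5)*5),int((p[1]-220+.5)*5)),1,(0,0,255),-1)
cv2.imwrite("pics/c2.png",v)
for n,p in dict(purp1=(259,273),purp2=(273,127),tray=(321,263),brown=(156,209)).items(): print(n,ray(T,p,173))
E
```

```text
bar [628.31140031 311.66594538 175.        ] [497.72185093 264.48725787 175.        ] 138.85049140774245 [563.01662562 288.07660162 175.        ] 0.34668348795938075
hub in side [[257.87821891 170.79713583]
 [260.50239131 217.11533643]
 [272.61218331 159.01860656]
 [241.77790097 181.94171556]]
l [565.61268881 283.90701382  50.        ]
m [572.52557176 207.93051072  50.        ]
s [586.87679668 129.6256147   50.        ]
unit [ 578.04773913 -151.47527582  105.        ]
purp1 [394.97076294 171.18158604 173.        ]
purp2 [782.04784239 144.65263366 173.        ]
tray [424.3454222   10.18840287 173.        ]
brown [557.22925624 447.00468331 173.        ]
```

View pics/c1.png

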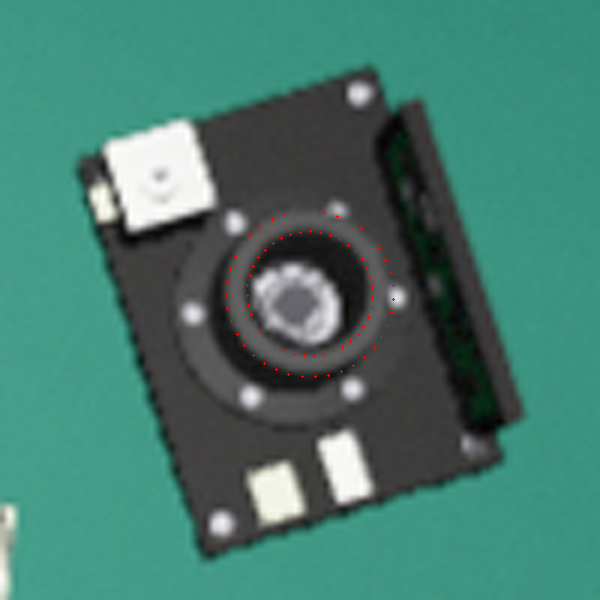

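View pics/c2.png

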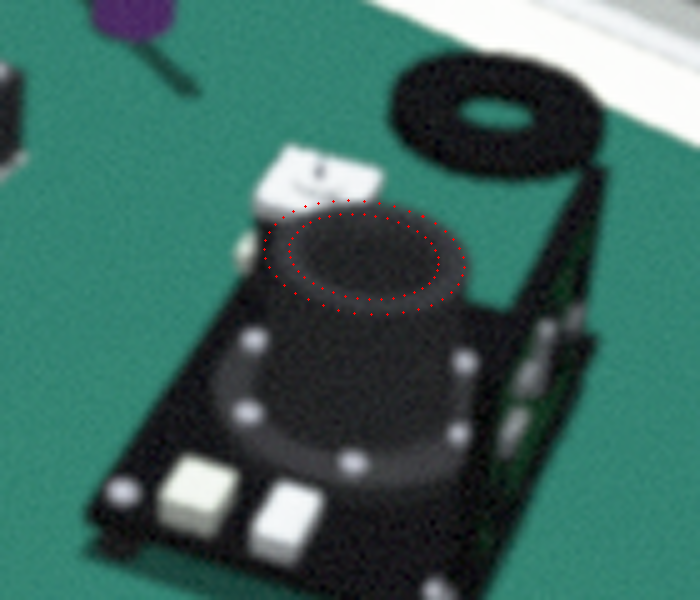

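Both crops agree. In the stand the left wrench has the longest bar (about 150 mm, hub about (564,289)), and the rim circle fits both views, putting the bore at about (579,-150). Next I move above the wrench.

```bash
python3 - <<'E'
from h import *
print(delta([564,289,260],0.347))
E
```

```text
(array([40.9 , -1.98, -4.06]), np.float64(-0.743))
```

Call:
apply_moves(rows=[[[40.9, -2, -4.1], -0.743, 9], [[40.9, -2, -4.1], -0.743, 9], [[40.9, -2, -4.1], -0.743, 9], [[40.9, -2, -4.1], -0.743, 9], [[40.9, -2, -4.1], -0.743, 9]])

```text
time: 0.78
tool_pos: [459.0, 345.8, 254.4]
tcp_rot: [-1.571, 0.001, 0.351]
contact_force: [0.8, -0.3, -0.5]
grip_width: 90.2
```

```bash
python3 - <<'E'
from h import *
print(delta([564,289,260],0.347),bot.get_obs()["tcp_rot"])
E
```

```text
(array([ 7.91, -0.56, -8.94]), np.float64(0.004)) [-1.57135756e+00  1.30454490e-03  3.50847559e-01]
```

Call:
apply_moves(rows=[[[7.9, -0.5, -8.9], 0, 9], [[7.9, -0.5, -8.9], 0, 9], [[7.9, -0.5, -8.9], 0, 9], [[7.9, -0.5, -8.9], 0, 9]])

```text
time: 1.27
tool_pos: [563.3, 289.3, 258.6]
tcp_rot: [-1.571, 0.003, 0.35]
contact_force: [-0.1, -0.1, 0.8]
grip_width: 89.8
```

```bash
python3 - <<'E'
from h import *
print(delta([564,289,260],0.347),bot.get_obs()["tool_pos"])
W=vision.camera_info("wrist")
cv2.imwrite("pics/d_wrist.png",vision.capture("wrist")[:,:,::-1])
print(proj(W,[[564,289,180],[564+75*np.cos(.347),289+75*np.sin(.347),173],[564-75*np.cos(.347),289-75*np.sin(.347),173]]))
cv2.imwrite("pics/d_top.png",vision.capture("top")[:,:,::-1])
E
```

```text
(array([ 0.06, -0.14, -0.06]), np.float64(0.003)) [563.2835844  289.34543972 258.61898326]
[[316.21390708 252.91049463]
 [316.21887939 357.76764112]
 [316.42370327 122.14092553]]
```

View pics/d_wrist.png

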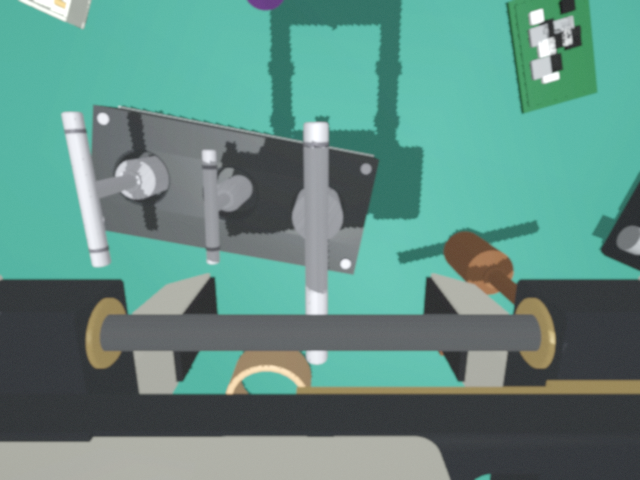

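The wrist view shows the bar at column 316, with ends at rows 123 and 363, against a prediction of (316,122) and (316,358). Alignment is good, so I go down and grip.

Call:
apply_moves(rows=[[[0.1, 4.5, 0], 0.003, 9], [[0.1, 9.1, 0], 0.003, 7], [[0.1, 9.1, 0], 0.003, 3], [[0.1, 9.1, 0], 0.003, 0.5], [[0.1, 9.1, 0], 0.003, 0.5]])

```text
time: 2.0
tool_pos: [564.4, 291.2, 170.9]
tcp_rot: [-1.571, -0.002, 0.35]
contact_force: [-0.6, -0.1, 0.8]
grip_width: 54.5
```

Call:
apply_moves(rows=[[[0, 0, 0], 0, 0.5], [[0, 0, 0], 0, 0.5], [[0, 0, 0], 0, 0.5]])

```text
time: 2.38
tool_pos: [564.4, 291.2, 171.2]
tcp_rot: [-1.571, -0.003, 0.35]
contact_force: [-0.6, 0.7, -0.1]
grip_width: 24.6
```

Call:
apply_moves(rows=[[[0, 0.3, -0.1], 0, 0.5], [[0, 0.3, -0.1], 0, 0.5], [[0, 0.3, -0.1], 0, 0.5], [[0, 0.3, -0.1], 0, 0.5]])

```text
time: 2.88
tool_pos: [564.8, 290.0, 168.1]
tcp_rot: [-1.571, -0.003, 0.349]
contact_force: [0.5, -1.4, 0.5]
grip_width: 13.4
```

Call:
apply_moves(rows=[[[0, -3, 0], 0, 0.5], [[0, -7, 0], 0, 0.5], [[0, -12, 0], 0, 0.5], [[0, -17, 0], 0, 0.5], [[0, -19, 0], 0, 0.5]])

```text
time: 3.5
tool_pos: [564.4, 290.5, 360.7]
tcp_rot: [-1.57, -0.006, 0.35]
contact_force: [-0.2, 0.3, -5.4]
grip_width: 13.3
```

```bash
python3 - <<'E'
from h import *
o=bot.get_obs();print(o["tool_pos"],o["joint_positions"],o["grip_width"])
print(delta([579.5,-150,358],1.0))
for n in("wrist","side"): cv2.imwrite(f"pics/e_{n}.png",vision.capture(n)[:,:,::-1])
E
```

```text
[564.41794695 290.5311409  360.72374237] [ 3.54546551e-01  5.07304679e-01  9.43035540e-01  3.80761458e-04
  1.68528373e+00 -1.56622599e+00] 13.262461472446816
(array([-13.69,   0.27, -41.9 ]), np.float64(-0.65))
```

View pics/e_side.png

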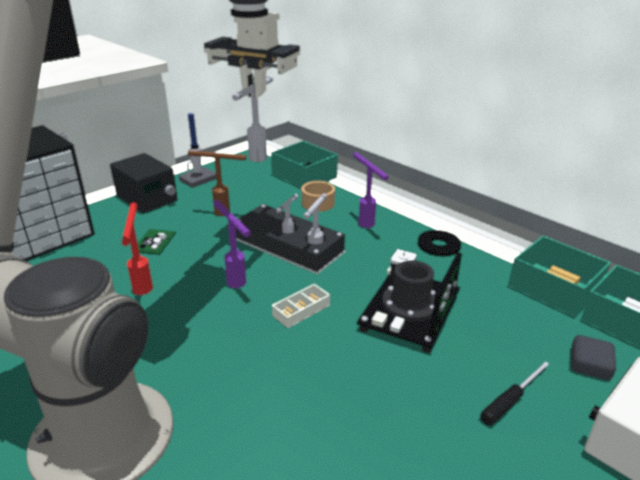

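View pics/e_wrist.png

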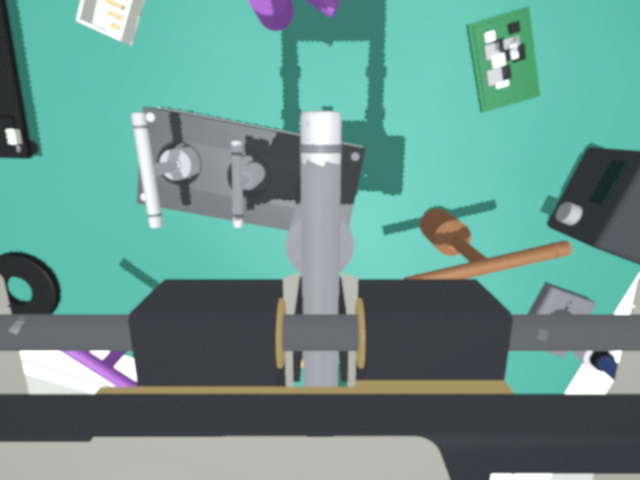

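The wrench is lifted and hangs upright at side px (256,110). Now I carry it to above the bore, pre-turned anticlockwise so the last joint has room for a full clockwise run.

Call:
apply_moves(rows=[[[-13.7, 0.2, -41.9], -0.62, 0.5], [[-13.7, 0.2, -41.9], -0.62, 0.5], [[-13.7, 0.2, -41.9], -0.62, 0.5], [[-13.7, 0.2, -41.9], -0.62, 0.5], [[-13.7, 0.2, -41.9], -0.62, 0.5]])

```text
time: 4.22
tool_pos: [574.2, -14.0, 354.8]
tcp_rot: [-1.57, -0.004, 0.971]
contact_force: [1.1, -0.2, -4.8]
grip_width: 13.2
```

```bash
python3 - <<'E'
from h import *
print(delta([579.5,-150,358],0.97))
E
```

```text
(array([-10.93,  -0.32,  -8.11]), np.float64(0.001))
```

Call:
apply_moves(rows=[[[-5.5, -0.2, -4], 0, 0.5], [[-10.9, -0.2, -8.1], 0, 0.5], [[-10.9, -0.2, -8.1], 0, 0.5], [[-10.9, 4, -8.1], 0, 0.5], [[-10.9, 7.5, -8.1], 0, 0.5]])

```text
time: 4.85
tool_pos: [578.8, -148.5, 275.9]
tcp_rot: [-1.566, -0.004, 0.971]
contact_force: [0.2, 0.2, -4.4]
grip_width: 13.2
```

```bash
python3 - <<'E'
from h import *
o=bot.get_obs();print(o["joint_positions"],o["tool_pos"])
for n in("top","side"): cv2.imwrite(f"pics/f_{n}.png",vision.capture(n)[:,:,::-1])
o=bot.get_obs();print(o["tool_pos"]);p=o["tool_pos"]
t=cv2.imread("pics/f_top.png");s=cv2.imread("pics/f_side.png")
S=vision.camera_info("side")
c=np.array([579.5,-150,105]);th=np.linspace(0,6.28,60)
v=cv2.resize(s[160:320,340:480],None,fx=4,fy=4,interpolation=cv2.INTER_CUBIC)
for cc,r,z in((c,38,105),(c,28.5,105),(p,21.2,p[2]+5-163)):
  for q in proj(S,[[cc[0]+r*np.cos(a),cc[1]+r*np.sin(a),z] for a in th]):
    cv2.circle(v,(int((q[0]-340+.5)*4),int((q[1]-160+.5)*4)),1,(0,0,255),-1)
cv2.imwrite("pics/f_s.png",v)
cv2.imwrite("pics/f_t.png",cv2.resize(t[160:260,330:430],None,fx=6,fy=6))
E
```

```text
[-0.38189663  0.45774087  1.24750859  0.00483863  1.44038416 -2.92457974] [ 578.75245154 -148.53158083  275.94818573]
[ 577.12811534 -147.59552563  273.18042301]
```

View pics/f_s.png

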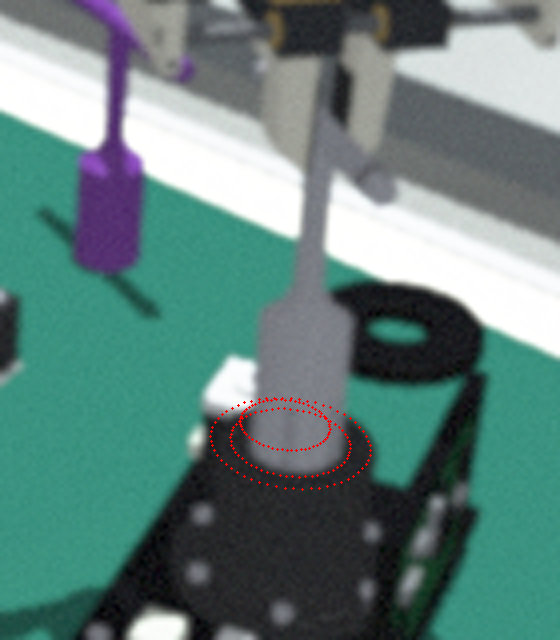

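View pics/f_t.png

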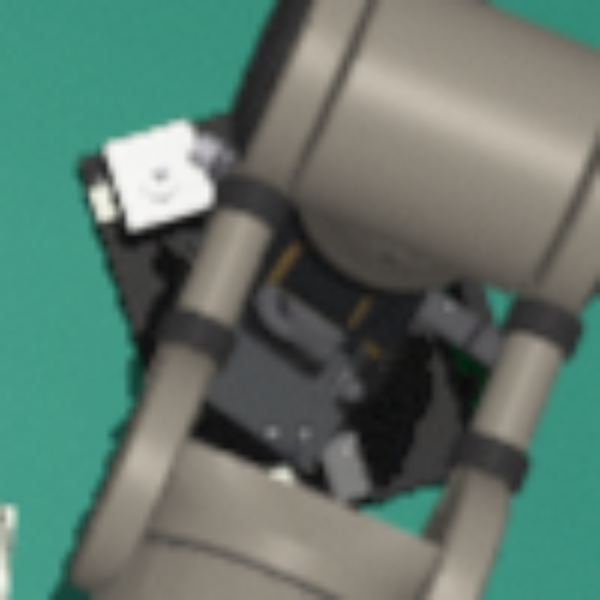

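```bash
python3 - <<'E'
from h import *
o=bot.get_obs();p=o["tool_pos"];print(p,o["tcp_rot"],o["grip_width"],o["contact_force"],o["moment"])
S=vision.camera_info("side")
s=vision.capture("side")[:,:,::-1].copy();cv2.imwrite("pics/g_side.png",s)
y=o["tcp_rot"][2];u=np.array([np.cos(y),np.sin(y),0])
h=p+[0,0,5]
P=[h,h+75*u,h-75*u,h-[0,0,93],h-[0,0,163]]
v=cv2.resize(s[150:310,340:500],None,fx=4,fy=4,interpolation=cv2.INTER_CUBIC)
for q in proj(S,P): cv2.circle(v,(int((q[0]-340+.5)*4),int((q[1]-150+.5)*4)),3,(0,0,255),-1)
cv2.imwrite("pics/g_s.png",v)
cv2.imwrite("pics/g_w.png",vision.capture("wrist")[:,:,::-1])
E
```

```text
[ 577.12811534 -147.59552563  273.18042301] [-1.5575364  -0.00175348  0.97189552] 13.138488579840446 [-0.58645468 -1.14157945 -4.74645964] [ 0.0876326   0.1393793  -0.06881245]
```

View pics/g_s.png

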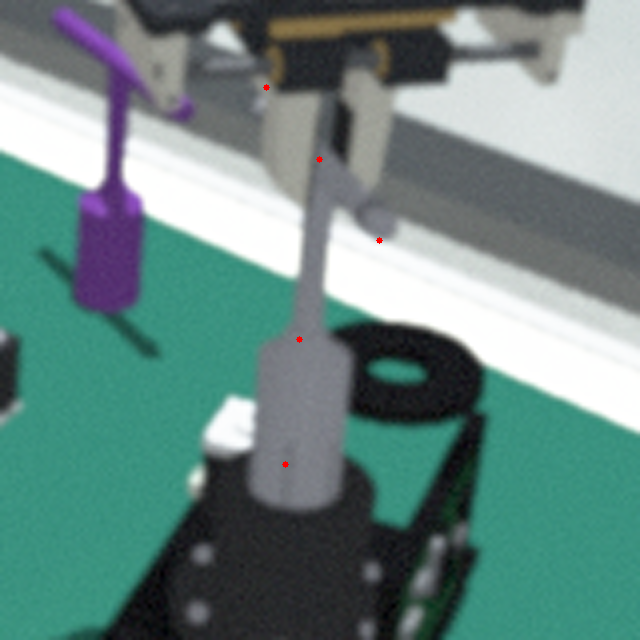

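View pics/g_w.png

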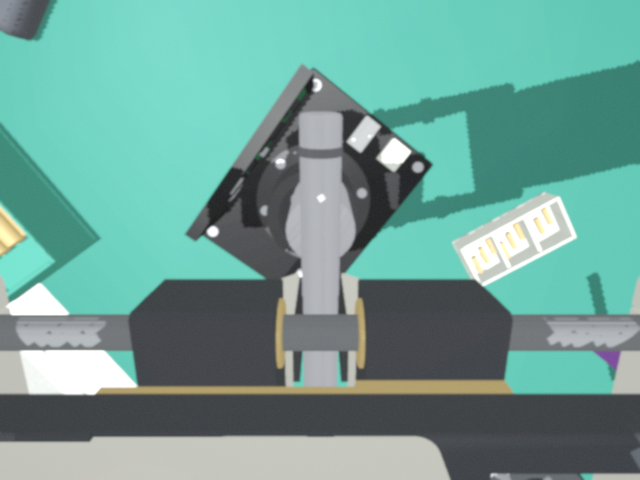

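```bash
python3 - <<'E'
from h import *
o=bot.get_obs();p=o["tool_pos"];print(p,o["tcp_rot"],o["contact_force"],o["moment"])
W=vision.camera_info("wrist");S=vision.camera_info("side")
y=o["tcp_rot"][2];u=np.array([np.cos(y),np.sin(y),0]);z=np.array([0,0,1])
h=p+[0,0,5]
for f in(-.16,-.12,-.08,-.04,0,.04):
    U=u*np.cos(f)+z*np.sin(f);Z=z*np.cos(f)-u*np.sin(f)
    P=[h-75*U+7*Z,h-90*Z,h-163*Z,h-75*U]
    print(f,proj(W,P[:3]).round(1).tolist(),((proj(S,P)-[340-.5,150-.5])*4).round(0).tolist())
g=cv2.imread("pics/g_w.png");e=cv2.imread("pics/e_wrist.png")
v=np.hstack([x[90:290,240:400] for x in(e,g)])
cv2.imwrite("pics/g_w2.png",cv2.resize(v,None,fx=2.5,fy=2.5))
E
```

```text
[ 579.5532546  -148.64700294  278.75928076] [-1.56781149 -0.00370295  0.97213432] [ 0.62412236 -0.41936203 -3.42398817] [ 0.09560481 -0.00348943  0.02201312]
-0.16 [[315.3, 117.5], [317.1, 224.0], [317.4, 186.9]] [[391.0, 184.0], [317.0, 337.0], [310.0, 481.0], [390.0, 201.0]]
-0.12 [[315.4, 115.3], [317.1, 229.6], [317.4, 195.0]] [[390.0, 192.0], [314.0, 334.0], [305.0, 475.0], [389.0, 208.0]]
-0.08 [[315.4, 113.6], [317.1, 235.1], [317.4, 203.2]] [[390.0, 199.0], [311.0, 330.0], [300.0, 468.0], [389.0, 214.0]]
-0.04 [[315.5, 112.4], [317.1, 240.8], [317.5, 211.2]] [[390.0, 206.0], [309.0, 327.0], [296.0, 461.0], [388.0, 221.0]]
0 [[315.6, 111.6], [317.1, 246.4], [317.5, 219.3]] [[389.0, 212.0], [306.0, 323.0], [291.0, 454.0], [387.0, 228.0]]
0.04 [[315.7, 111.2], [317.1, 252.0], [317.5, 227.4]] [[388.0, 219.0], [304.0, 319.0], [287.0, 446.0], [386.0, 234.0]]
```

View pics/g_w2.png

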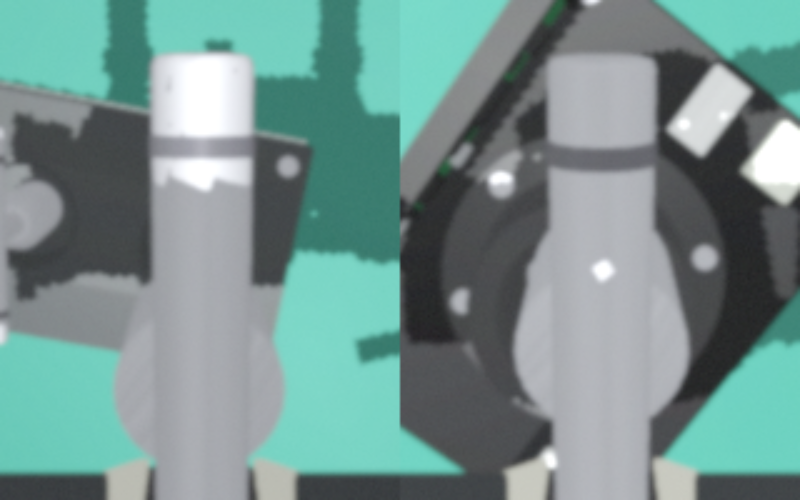

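The wrist view explains it. The wrench has swung about 0.12 rad in the pads, with the socket shoulder at row 228 instead of 246, so the mouth is about 20 mm off along -x of the tool. I'll offset the hub so the mouth enters the chamfer, then let the chamfer bring the wrench upright.

```bash
python3 - <<'E'
from h import *
print(delta([590.8,-133.5,276]),bot.get_obs()["tool_pos"])
E
```

```text
(array([ 1.89,  0.28, -0.08]), None) [ 579.5532546  -148.64700294  278.75928076]
```

Call:
apply_moves(rows=[[[0.7, 0.1, -0.1], 0, 0.5], [[1.4, 0.2, -0.1], 0, 0.5], [[1.9, 0.3, -0.1], 0, 0.5], [[1.9, 0.3, -0.1], 0, 0.5], [[1.9, 0.3, -0.1], 0, 0.5]])

```text
time: 5.68
tool_pos: [591.1, -133.6, 275.9]
tcp_rot: [-1.568, -0.004, 0.972]
contact_force: [-0.8, -0.5, -4.5]
grip_width: 13.4
```

```bash
cat >> h.py <<'E'
def look(tag,f,c=(579.5,-150,105)):
    o=bot.get_obs();p=o["tool_pos"]
    S=vision.camera_info("side");W=vision.camera_info("wrist")
    s=vision.capture("side")[:,:,::-1].copy();w=vision.capture("wrist")[:,:,::-1].copy()
    y=o["tcp_rot"][2];u=np.array([np.cos(y),np.sin(y),0]);z=np.array([0,0,1]);v2=np.cross(z,u);h=p+[0,0,5]
    U=u*np.cos(f)+z*np.sin(f);Z=z*np.cos(f)-u*np.sin(f);th=np.linspace(0,6.28,60)
    v=cv2.resize(s[150:310,340:500],None,fx=4,fy=4,interpolation=cv2.INTER_CUBIC)
    vw=cv2.resize(w[80:290,220:420],None,fx=3,fy=3)
    for cc,r,A,B,col in((h-163*Z,21.2,U,v2,(0,0,255)),(h-93*Z,21.2,U,v2,(0,0,255)),(np.array(c),38,u,v2,(0,255,255)),(np.array(c),28.5,u,v2,(0,255,255))):
        P=[cc+r*np.cos(a)*A+r*np.sin(a)*B for a in th]
        for q in proj(S,P): cv2.circle(v,(int((q[0]-340+.5)*4),int((q[1]-150+.5)*4)),1,col,-1)
        for q in proj(W,P): cv2.circle(vw,(int((q[0]-220+.5)*3),int((q[1]-80+.5)*3)),1,col,-1)
    cv2.imwrite(f"pics/{tag}_s.png",v);cv2.imwrite(f"pics/{tag}_w.png",vw)
    print(p,o["tcp_rot"],o["contact_force"],o["moment"])
E
python3 -c "
from h import *
look('i',-.12)"
```

```text
[ 591.05331907 -133.55384983  275.8726569 ] [-1.56784377 -0.00350447  0.97217809] [-0.81650192 -0.45308786 -4.45277681] [ 0.16120147  0.04557506 -0.01052671]
```

View pics/i_s.png

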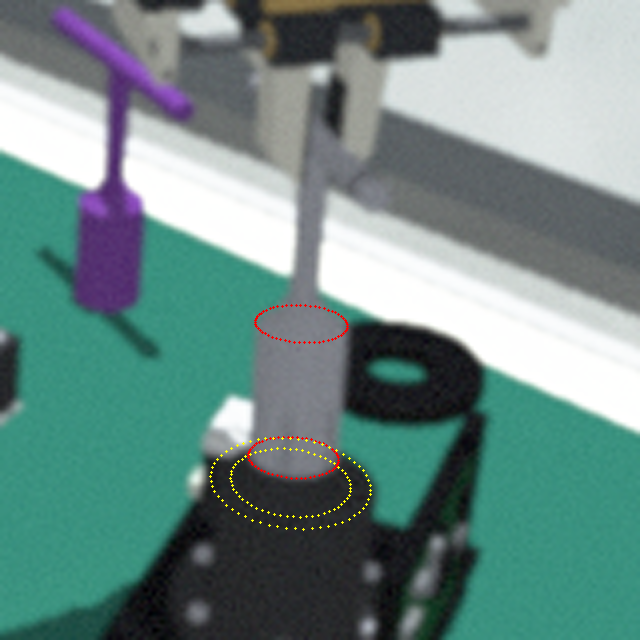

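View pics/i_w.png

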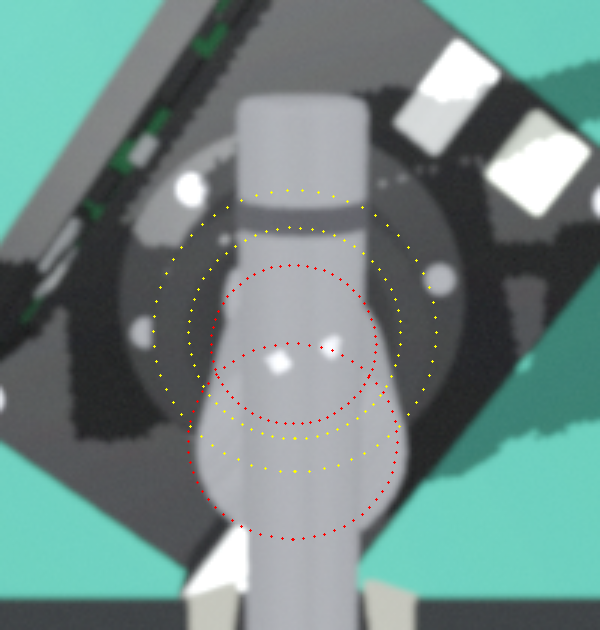

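Call:
apply_moves(rows=[[[0, 0.8, 0], 0, 0.5], [[0, 1.6, 0], 0, 0.5], [[0, 2.0, 0], 0, 0.5], [[0, 2.0, 0], 0, 0.5]])

```text
time: 6.28
tool_pos: [590.8, -133.8, 255.4]
tcp_rot: [-1.567, -0.003, 0.972]
contact_force: [-0.2, -1.0, -5.6]
grip_width: 13.3
```

Call:
apply_moves(rows=[[[-0.5, 0, 0], 0, 0.5], [[-1.0, 0, 0], 0, 0.5], [[-1.5, 0, 0], 0, 0.5], [[-2.0, 0, 0], 0, 0.5], [[-2.0, 0, 0], 0, 0.5]])

```text
time: 6.9
tool_pos: [579.5, -150.7, 255.5]
tcp_rot: [-1.568, -0.003, 0.971]
contact_force: [1.2, -0.0, -4.1]
grip_width: 13.1
```

```bash
python3 -c "
from h import *
look('j',0)"
```

```text
[ 579.45470386 -150.73692958  255.52351583] [-1.56770772 -0.00316829  0.97118301] [ 1.24501441 -0.03054827 -4.06447841] [ 0.12046278 -0.25344971  0.03294169]
```

View pics/j_s.png

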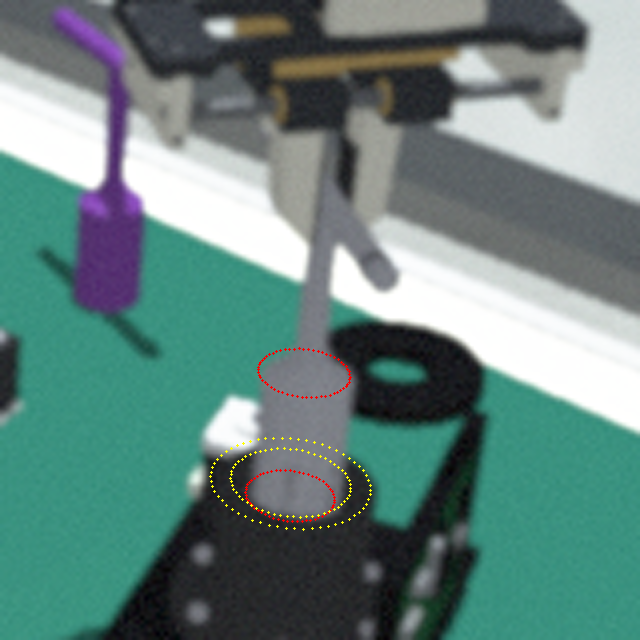

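View pics/j_w.png

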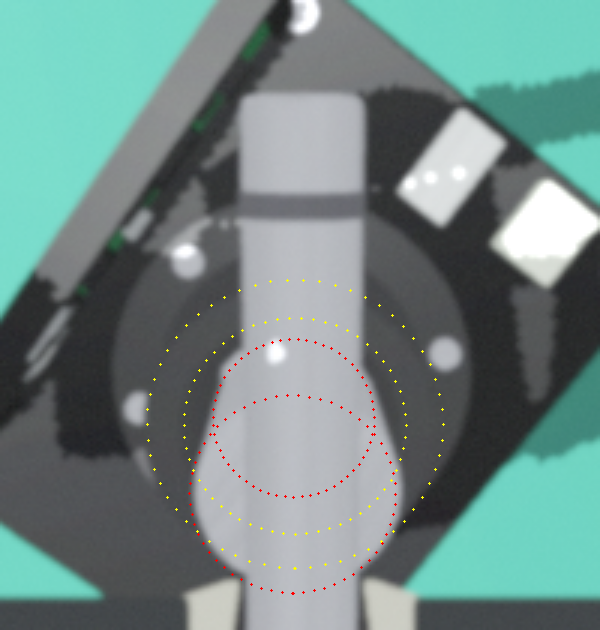

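The wrench is nearly upright with its mouth inside the chamfer at side px (293,495). Now I lower it gently, watching the force.

Call:
apply_moves(rows=[[[0, 0.4, 0], 0, 0.5], [[0, 0.8, 0], 0, 0.5], [[0, 1.2, 0], 0, 0.5]])

```text
time: 7.38
tool_pos: [579.5, -150.2, 242.7]
tcp_rot: [-1.567, -0.003, 0.972]
contact_force: [0.4, -0.4, -4.5]
grip_width: 13.3
```

Call:
apply_moves(rows=[[[0, 0.6, 0], 0, 0.5], [[0, 1.2, 0], 0, 0.5], [[0, 1.8, 0], 0, 0.5], [[0, 2.4, 0], 0, 0.5], [[0, 3.0, 0], 0, 0.5]])

```text
time: 8.0
tool_pos: [579.5, -150.1, 212.4]
tcp_rot: [-1.567, -0.003, 0.972]
contact_force: [2.1, -0.4, -3.9]
grip_width: 13.1
```

Call:
apply_moves(rows=[[[0, 0.4, 0], 0, 0.5], [[0, 0.7, 0], 0, 0.5], [[0, 1.0, 0], 0, 0.5], [[0, 1.0, 0], 0, 0.5]])

```text
time: 8.5
tool_pos: [580.0, -150.3, 203.8]
tcp_rot: [-1.57, -0.003, 0.972]
contact_force: [0.8, 0.7, 4.2]
grip_width: 13.2
```

It rests on the nut at TCP z of about 203 with the hexes not aligned. I turn it clockwise with light pressure until it drops.

Call:
apply_moves(rows=[[[0, 0.2, 0], 0.1, 0.5], [[0, 0.2, 0], 0.2, 0.5], [[0, 0.2, 0], 0.3, 0.5], [[0, 0.2, 0], 0.3, 0.5]])

```text
time: 9.0
tool_pos: [579.8, -150.4, 201.6]
tcp_rot: [-1.568, -0.002, 0.673]
contact_force: [2.2, 0.1, -5.1]
grip_width: 13.4
```

Call:
apply_moves(rows=[[[0, 0.4, 0], 0, 0.5], [[0, 0.8, 0], 0, 0.5], [[0, 1.0, 0], 0, 0.5], [[0, 1.0, 0], 0, 0.5]])

```text
time: 9.5
tool_pos: [579.7, -150.3, 191.2]
tcp_rot: [-1.568, -0.002, 0.673]
contact_force: [1.4, -0.4, -6.2]
grip_width: 12.6
```

Call:
apply_moves(rows=[[[0, 0.2, 0], 0, 0.5], [[0, 0.35, 0], 0, 0.5], [[0, 0.35, 0], 0, 0.5], [[0, 0.35, 0], 0, 0.5]])

```text
time: 10.0
tool_pos: [580.5, -150.6, 189.2]
tcp_rot: [-1.571, -0.004, 0.673]
contact_force: [1.2, -0.5, 4.9]
grip_width: 12.9
```

Fully seated: TCP z 189 puts the bar at about 194 mm. Now I run the nut down.

Call:
apply_moves(rows=[[[0, -0.1, 0], 0.15, 0.5], [[0, -0.1, 0], 0.3, 0.5], [[0, -0.1, 0], 0.45, 0.5], [[0, -0.1, 0], 0.6, 0.5]])

```text
time: 10.5
tool_pos: [580.3, -150.5, 189.9]
tcp_rot: [-1.568, -0.002, 0.069]
contact_force: [0.2, -1.1, -1.7]
grip_width: 12.8
```

```bash
python3 -c "
from h import *
o=bot.get_obs();print(o['tool_pos'],o['tcp_rot'],o['moment'],o['tau'][5])
look('k',0)"
```

```text
[ 580.25216864 -150.52752092  189.92618317] [-1.56844045 -0.00227335  0.06861065] [-0.1806693  -0.2833237   0.24378343] -1.3464853540062904
[ 580.25216864 -150.52752092  189.92618317] [-1.56844045 -0.00227335  0.06861065] [ 0.24465063 -1.11665143 -1.7448832 ] [-0.1806693  -0.2833237   0.24378343]
```

View pics/k_w.png

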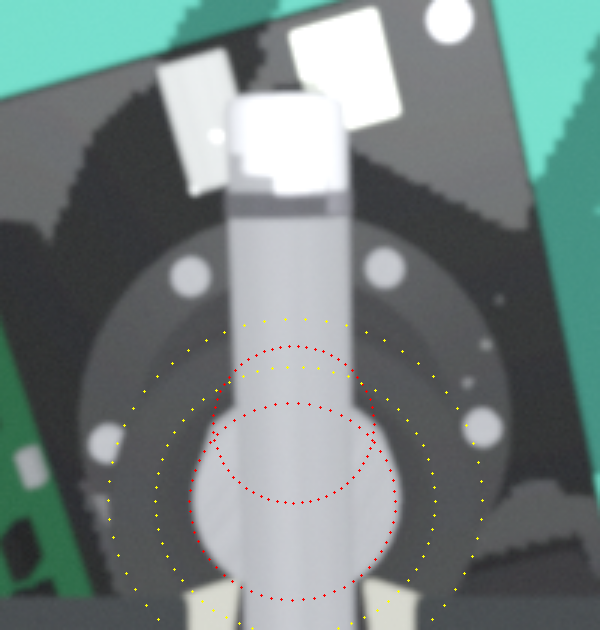

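View pics/k_s.png

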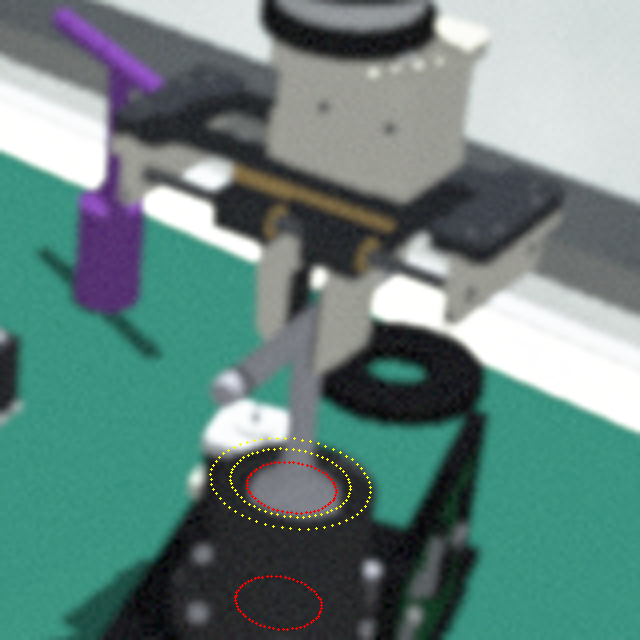

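The moment about z is 0.24 N m, which is the running torque. I continue turning.

Call:
apply_moves(rows=[[[0, 0, 0], 0.16, 0.5], [[0, 0, 0], 0.32, 0.5], [[0, 0, 0], 0.48, 0.5], [[0, 0, 0], 0.64, 0.5], [[0, 0, 0], 0.8, 0.5]])

```text
time: 11.22
tool_pos: [580.1, -150.4, 189.8]
tcp_rot: [-1.568, 0.001, -0.729]
contact_force: [0.9, -0.4, -1.8]
grip_width: 13.4
```

```bash
cat >> h.py <<'E'
def st():
    o=bot.get_obs();print(o['time'],o['tool_pos'].round(1),o['tcp_rot'].round(3),'F',o['contact_force'].round(1),'M',o['moment'].round(2),'q',o['joint_positions'].round(2),o['grip_width'].round(1))
E
python3 -c "
from h import *
st()"
```

```text
Traceback (most recent call last):
  File "h.py", line 31, in st
    o=bot.get_obs();print(o['time'],o['tool_pos'].round(1),o['tcp_rot'].round(3),'F',o['contact_force'].round(1),'M',o['moment'].round(2),'q',o['joint_positions'].round(2),o['grip_width'].round(1))
                                                                                                                                                                            ^^^^^^^^^^^^^^^^^^^^^
AttributeError: 'float' object has no attribute 'round'
```

```bash
sed -i "s/,o\['grip_width'\].round(1))/,o['grip_width'])/" h.py
python3 -c "
from h import *
st()"
```

```text
11.225 [ 580.1 -150.4  189.8] [-1.568e+00  1.000e-03 -7.290e-01] F [ 0.9 -0.4 -1.8] M [-0.17 -0.32  0.27] q [-0.38  0.52  1.39  0.    1.24 -1.23] 13.417570050671783
```

Call:
apply_moves(rows=[[[0, 0, 0], 0.16, 0.5], [[0, 0, 0], 0.32, 0.5], [[0, 0, 0], 0.48, 0.5], [[0, 0, 0], 0.64, 0.5]])

```text
time: 11.72
tool_pos: [580.1, -150.4, 189.7]
tcp_rot: [-1.569, 0.002, -1.37]
contact_force: [0.7, -0.4, -1.4]
grip_width: 13.5
```

```bash
python3 -c "
from h import *
st()"
```

```text
11.725 [ 580.1 -150.4  189.7] [-1.569  0.002 -1.37 ] F [ 0.7 -0.4 -1.4] M [-0.17 -0.4   0.25] q [-0.38  0.52  1.39  0.    1.24 -0.58] 13.461924061651201
```

Call:
apply_moves(rows=[[[0, 0, 0], 0.12, 0.5], [[0, 0, 0], 0.24, 0.5], [[0, 0, 0], 0.3, 0.5]])

```text
time: 12.1
tool_pos: [580.1, -150.4, 189.7]
tcp_rot: [-1.569, 0.003, -1.669]
contact_force: [1.9, -0.8, -2.3]
grip_width: 13.6
```

```bash
python3 -c "
from h import *
st()"
```

```text
12.1 [ 580.1 -150.4  189.7] [-1.569  0.003 -1.669] F [ 1.9 -0.8 -2.3] M [-0.32 -0.41  0.19] q [-0.38  0.52  1.39  0.    1.24 -0.29] 13.564144443663007
```

Call:
apply_moves(rows=[[[0, 0, 0], 0.12, 0.5], [[0, 0, 0], 0.24, 0.5], [[0, 0, 0], 0.3, 0.5]])

```text
time: 12.48
tool_pos: [580.2, -150.5, 189.7]
tcp_rot: [-1.57, 0.003, -1.967]
contact_force: [0.4, -0.9, -1.5]
grip_width: 13.3
```

```bash
python3 -c "
from h import *
st()"
```

```text
12.475 [ 580.2 -150.5  189.7] [-1.57   0.003 -1.967] F [ 0.4 -0.9 -1.5] M [-0.34 -0.32  0.17] q [-0.38  0.52  1.39  0.    1.23  0.01] 13.29327902337172
```

Call:
apply_moves(rows=[[[0, 0, 0], 0.12, 0.5], [[0, 0, 0], 0.24, 0.5], [[0, 0, 0], 0.3, 0.5]])

```text
time: 12.85
tool_pos: [580.2, -150.6, 189.7]
tcp_rot: [-1.571, 0.003, -2.266]
contact_force: [2.3, -0.6, -2.2]
grip_width: 13.5
```

```bash
python3 -c "
from h import *
st()"
```

```text
12.85 [ 580.2 -150.6  189.7] [-1.571  0.003 -2.266] F [ 2.3 -0.6 -2.2] M [-0.45 -0.25  0.26] q [-0.38  0.52  1.39  0.    1.23  0.31] 13.497504735452397
```

Call:
apply_moves(rows=[[[0, 0, 0], 0.12, 0.5], [[0, 0, 0], 0.24, 0.5], [[0, 0, 0], 0.3, 0.5]])

```text
time: 13.22
tool_pos: [579.9, -150.5, 189.6]
tcp_rot: [-1.572, 0.002, -2.563]
contact_force: [-0.5, 0.1, -0.9]
grip_width: 14.6
```

```bash
python3 -c "
from h import *
st()"
```

```text
13.225 [ 579.9 -150.5  189.6] [-1.572e+00  2.000e-03 -2.563e+00] F [-0.5  0.1 -0.9] M [-0.09  0.03  0.6 ] q [-0.38  0.52  1.39  0.    1.24  0.61] 14.550940460263675
```

Call:
apply_moves(rows=[[[0, 0, 0], 0.1, 0.5], [[0, 0, 0], 0.2, 0.5], [[0, 0, 0], 0.2, 0.5]])

```text
time: 13.6
tool_pos: [579.8, -150.3, 189.7]
tcp_rot: [-1.572, 0.001, -2.759]
contact_force: [1.2, 0.7, 0.2]
grip_width: 16.7
```

```bash
python3 -c "
from h import *
st()"
```

```text
13.6 [ 579.8 -150.3  189.7] [-1.572e+00  1.000e-03 -2.759e+00] F [1.2 0.7 0.2] M [-0.08  0.07  0.87] q [-0.38  0.52  1.39  0.    1.24  0.8 ] 16.7108409511099
```

The stop is reached: 0.60, then 0.87 N m, with the pads spreading on the bar as the tool twists. I hold briefly.

Call:
apply_moves(rows=[[[0, 0, 0], 0, 0.5], [[0, 0, 0], 0, 0.5]])

```text
time: 13.85
tool_pos: [579.7, -150.2, 189.8]
tcp_rot: [-1.572, 0.001, -2.756]
contact_force: [1.2, -0.5, -0.6]
grip_width: 17.2
```

```bash
python3 -c "
from h import *
st()
look('l',0)"
```

```text
13.85 [ 579.7 -150.2  189.8] [-1.572e+00  1.000e-03 -2.756e+00] F [ 1.2 -0.5 -0.6] M [-0.06  0.01  0.85] q [-0.38  0.52  1.39  0.    1.24  0.8 ] 17.154931327548812
[ 579.72950492 -150.24796439  189.77265324] [-1.57218019e+00  1.23019543e-03 -2.75639797e+00] [ 1.19323815 -0.52627705 -0.58332369] [-0.05684806  0.01141434  0.8533788 ]
```

View pics/l_w.png

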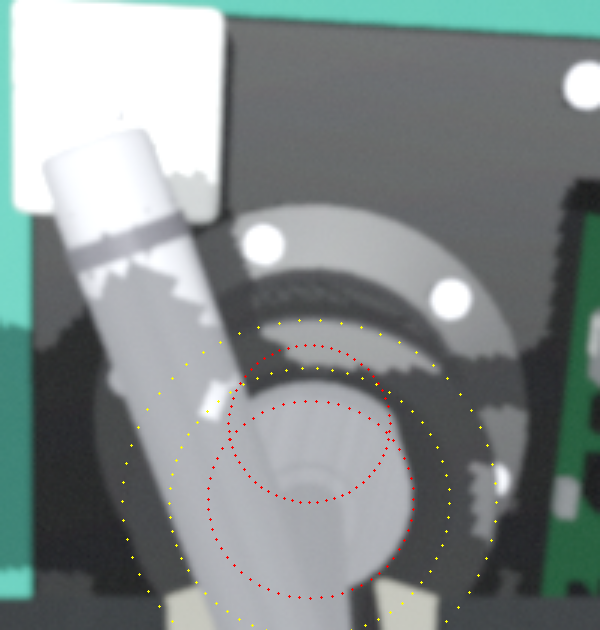

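The torque holds at 0.85 N m for over 0.25 s, with the bar twisted about 0.4 rad in the pads. Now I open and withdraw upwards.

Call:
apply_moves(rows=[[[0, 0, 0], 0, 4], [[0, 0, 0], 0, 6], [[0, 0, 0], 0, 9], [[0, 0, 0], 0, 9], [[0, 0, 0], 0, 9]])

```text
time: 14.58
tool_pos: [579.7, -150.2, 189.7]
tcp_rot: [-1.572, 0.001, -2.757]
contact_force: [-0.6, 0.4, 0.4]
grip_width: 62.6
```

Call:
apply_moves(rows=[[[0, 0, 0], 0, 9], [[0, 0, 0], 0, 9], [[0, 0, 0], 0, 9]])

```text
time: 14.95
tool_pos: [579.7, -150.2, 189.7]
tcp_rot: [-1.572, 0.001, -2.757]
contact_force: [1.4, 0.0, 0.5]
grip_width: 89.1
```

```bash
python3 -c "
from h import *
st()
look('m',0)"
```

```text
14.95 [ 579.7 -150.2  189.7] [-1.572e+00  1.000e-03 -2.757e+00] F [1.4 0.  0.5] M [-0.11  0.16  0.01] q [-0.38  0.52  1.39  0.    1.24  0.8 ] 89.06238514912175
[ 579.69515663 -150.23883776  189.70124573] [-1.57235413e+00  1.17379149e-03 -2.75745326e+00] [1.37531526 0.00195032 0.4935285 ] [-0.10866204  0.15822585  0.01116141]
```

View pics/m_w.png

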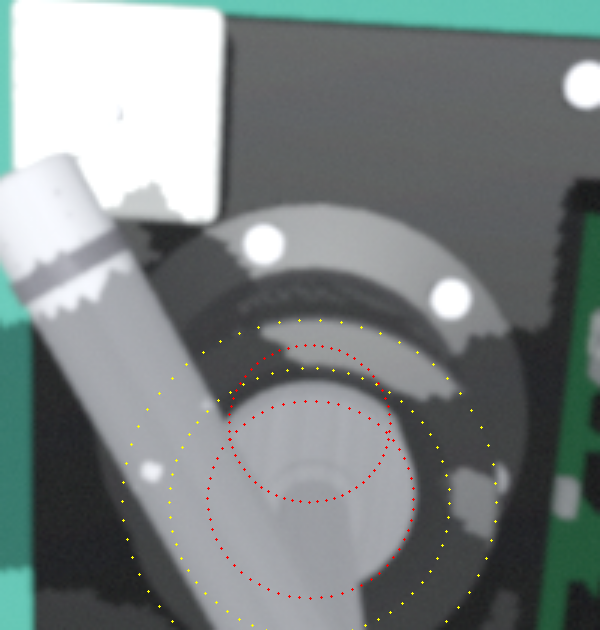

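View pics/m_s.png

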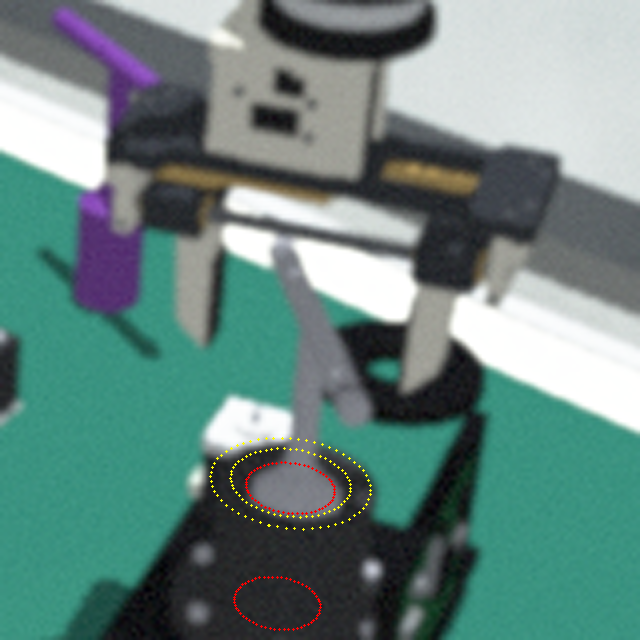

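Released, and the wrench stands on the nut at side px (295,480). The bar sprang back about 0.1 rad, so I want to check that the nut is still at its stop. I'll measure the bar's yaw and re-grip squarely for a gentle torque check.

```bash
python3 - <<'E'
from h import *
W=vision.camera_info("wrist")
def P(x,y,z=193): return ray(W,(220+x/3-.5,80+y/3-.5),z)
for a,b in(((130,250),(275,520)),((30,310),(215,620))):
    A,B=P(*a),P(*b);d=A-B;print(A.round(1),B.round(1),np.arctan2(d[1],d[0]), np.arctan2(d[1],d[0])-np.pi)
m=(P(130,250)+P(30,310))/2; n=(P(275,520)+P(215,620))/2;d=m-n
yaw=np.arctan2(d[1],d[0]);e=np.array([np.cos(yaw),np.sin(yaw)])
r=np.array([579.7,-150.2])-m[:2];print("offset of bar line from tcp",e[0]*r[1]-e[1]*r[0],yaw)
print(bot.get_obs()["tcp_rot"][2])
E
```

```text
[ 625.7 -107.9  193. ] [ 601.  -136.2  193. ] 0.8530826705850016 -2.2885099830047917
[614.5 -99.2 193. ] [ 585.6 -134.   193. ] 0.877227280540136 -2.264365373049657
offset of bar line from tcp 0.5827457971147254 0.8662828835778857
-2.757478742019135
```

Call:
apply_moves(rows=[[[0, 0, 0], -0.16, 9], [[0, 0, 0], -0.32, 6], [[0, 0, 0], -0.48, 4], [[0, 0, 0], -0.48, 0.5], [[0, 0, 0], -0.48, 0.5]])

```text
time: 15.68
tool_pos: [579.7, -150.2, 189.7]
tcp_rot: [-1.572, 0.002, -2.281]
contact_force: [0.2, 0.7, -0.3]
grip_width: 54.5
```

Call:
apply_moves(rows=[[[0, 0, 0], 0, 0.5], [[0, 0, 0], 0, 0.5], [[0, 0, 0], 0, 0.5], [[0, 0, 0], 0, 0.5], [[0, 0, 0], 0, 0.5]])

```text
time: 16.3
tool_pos: [579.9, -150.4, 189.8]
tcp_rot: [-1.571, 0.002, -2.281]
contact_force: [0.6, -1.7, 0.1]
grip_width: 13.6
```

```bash
python3 -c "
from h import *
st()"
```

```text
16.3 [ 579.9 -150.4  189.8] [-1.571e+00  2.000e-03 -2.281e+00] F [ 0.6 -1.7  0.1] M [-0.28 -0.12  0.05] q [-0.38  0.52  1.39  0.    1.24  0.33] 13.630705853592227
```

Now small clockwise steps, reading the torque at each.

Call:
apply_moves(rows=[[[0, 0, 0], 0.04, 0.5], [[0, 0, 0], 0.04, 0.5]])

```text
time: 16.55
tool_pos: [580.0, -150.6, 189.8]
tcp_rot: [-1.571, 0.002, -2.32]
contact_force: [1.7, -0.9, -1.4]
grip_width: 13.3
```

```bash
python3 -c "
from h import *
st()"
```

```text
16.55 [ 580.  -150.6  189.8] [-1.571e+00  2.000e-03 -2.320e+00] F [ 1.7 -0.9 -1.4] M [-0.29 -0.11  0.06] q [-0.38  0.52  1.39  0.    1.23  0.37] 13.270973668610313
```

Call:
apply_moves(rows=[[[0, 0, 0], 0.04, 0.5], [[0, 0, 0], 0.04, 0.5]])

```text
time: 16.8
tool_pos: [580.2, -150.6, 189.7]
tcp_rot: [-1.57, 0.002, -2.359]
contact_force: [1.3, -0.2, -1.3]
grip_width: 13.6
```

```bash
python3 -c "
from h import *
st()"
```

```text
16.8 [ 580.2 -150.6  189.7] [-1.570e+00  2.000e-03 -2.359e+00] F [ 1.3 -0.2 -1.3] M [-0.21 -0.09  0.27] q [-0.38  0.52  1.39  0.    1.23  0.41] 13.57982130755252
```

Call:
apply_moves(rows=[[[0, 0, 0], 0.04, 0.5], [[0, 0, 0], 0.04, 0.5]])

```text
time: 17.05
tool_pos: [580.2, -150.6, 189.8]
tcp_rot: [-1.57, 0.002, -2.397]
contact_force: [1.0, -0.0, -0.6]
grip_width: 13.1
```

```bash
python3 -c "
from h import *
st()"
```

```text
17.05 [ 580.2 -150.6  189.8] [-1.570e+00  2.000e-03 -2.397e+00] F [ 1.  -0.  -0.6] M [-0.25 -0.1   0.35] q [-0.38  0.52  1.39  0.    1.23  0.44] 13.121317597757104
```

Call:
apply_moves(rows=[[[0, 0, 0], 0.04, 0.5], [[0, 0, 0], 0.04, 0.5]])

```text
time: 17.3
tool_pos: [580.2, -150.7, 189.8]
tcp_rot: [-1.57, 0.002, -2.436]
contact_force: [0.8, -1.1, -0.7]
grip_width: 13.4
```

```bash
python3 -c "
from h import *
st()"
```

```text
17.3 [ 580.2 -150.7  189.8] [-1.570e+00  2.000e-03 -2.436e+00] F [ 0.8 -1.1 -0.7] M [-0.26 -0.06  0.42] q [-0.38  0.52  1.39  0.    1.23  0.48] 13.448430140239287
```

The torque rises steadily after about 0.06 rad of socket play with no plateau, so the nut is at its stop. I draw it up once more to about 0.8, then unwind slowly before opening.

Call:
apply_moves(rows=[[[0, 0, 0], 0.06, 0.5], [[0, 0, 0], 0.12, 0.5], [[0, 0, 0], 0.12, 0.5]])

```text
time: 17.68
tool_pos: [580.2, -150.5, 189.8]
tcp_rot: [-1.571, 0.002, -2.553]
contact_force: [0.7, 0.2, -0.1]
grip_width: 14.2
```

```bash
python3 -c "
from h import *
st()"
```

```text
17.675 [ 580.2 -150.5  189.8] [-1.571e+00  2.000e-03 -2.553e+00] F [ 0.7  0.2 -0.1] M [-0.14 -0.01  0.62] q [-0.38  0.52  1.39  0.    1.23  0.6 ] 14.165361822524128
```

Call:
apply_moves(rows=[[[0, 0, 0], 0.06, 0.5], [[0, 0, 0], 0.1, 0.5], [[0, 0, 0], 0.1, 0.5]])

```text
time: 18.05
tool_pos: [580.1, -150.5, 189.8]
tcp_rot: [-1.571, 0.002, -2.651]
contact_force: [-0.2, -1.6, 1.0]
grip_width: 15.2
```

```bash
python3 -c "
from h import *
st()"
```

```text
18.05 [ 580.1 -150.5  189.8] [-1.571e+00  2.000e-03 -2.651e+00] F [-0.2 -1.6  1. ] M [-0.15  0.05  0.8 ] q [-0.38  0.52  1.39  0.    1.23  0.7 ] 15.228030987460093
```

Call:
apply_moves(rows=[[[0, 0, 0], 0, 0.5], [[0, 0, 0], -0.06, 0.5], [[0, 0, 0], -0.12, 0.5], [[0, 0, 0], -0.18, 0.5]])

```text
time: 18.55
tool_pos: [580.1, -150.6, 189.8]
tcp_rot: [-1.57, 0.002, -2.468]
contact_force: [0.5, -1.1, -0.3]
grip_width: 14.1
```

```bash
python3 -c "
from h import *
st()"
```

```text
18.55 [ 580.1 -150.6  189.8] [-1.570e+00  2.000e-03 -2.468e+00] F [ 0.5 -1.1 -0.3] M [-0.31  0.04  0.23] q [-0.38  0.52  1.39  0.    1.23  0.51] 14.110516721894124
```

Call:
apply_moves(rows=[[[0, 0, 0], -0.04, 0.5], [[0, 0, 0], -0.06, 0.5], [[0, 0, 0], -0.06, 0.5]])

```text
time: 18.92
tool_pos: [580.1, -150.7, 189.8]
tcp_rot: [-1.57, 0.002, -2.408]
contact_force: [-0.1, -1.0, 0.4]
grip_width: 13.6
```

```bash
python3 -c "
from h import *
st()"
```

```text
18.925 [ 580.1 -150.7  189.8] [-1.570e+00  2.000e-03 -2.408e+00] F [-0.1 -1.   0.4] M [-0.29 -0.05  0.16] q [-0.38  0.52  1.39  0.    1.23  0.45] 13.639892499164462
```

Torque is nearly gone (0.16). I open, then lift clear straight up.

Call:
apply_moves(rows=[[[0, 0, 0], 0, 2], [[0, 0, 0], 0, 4], [[0, 0, 0], 0, 9], [[0, 0, 0], 0, 9], [[0, 0, 0], 0, 9]])

```text
time: 19.55
tool_pos: [580.1, -150.6, 189.8]
tcp_rot: [-1.57, 0.002, -2.408]
contact_force: [0.7, 0.6, 0.9]
grip_width: 55.4
```

Call:
apply_moves(rows=[[[0, 0, 0], 0, 9], [[0, 0, 0], 0, 9], [[0, -1, 0], 0, 9], [[0, -4, 0], 0, 9], [[0, -8, 0], 0, 9]])

```text
time: 20.18
tool_pos: [579.6, -150.6, 270.6]
tcp_rot: [-1.572, 0.001, -2.408]
contact_force: [-0.5, 0.6, 0.3]
grip_width: 89.9
```

```bash
python3 -c "
from h import *
st()
look('n',0)
cv2.imwrite('pics/n_side.png',vision.capture('side')[:,:,::-1])
st()"
```

```text
20.175 [ 579.6 -150.6  270.6] [-1.572e+00  1.000e-03 -2.408e+00] F [-0.5  0.6  0.3] M [-0.06  0.11  0.02] q [-0.38  0.46  1.26  0.    1.42  0.45] 89.85501358381514
[ 579.60339312 -150.57846961  270.62192368] [-1.57177403e+00  9.34422875e-04 -2.40849427e+00] [-0.47944277  0.64053054  0.31796875] [-0.06083136  0.11119091  0.01541877]
20.325 [ 581.  -151.1  273. ] [-1.565  0.004 -2.408] F [-0.2  0.2 -0.1] M [-0.03  0.12  0.02] q [-0.38  0.46  1.25  0.    1.42  0.45] 89.89722394160157
```

View pics/n_w.png

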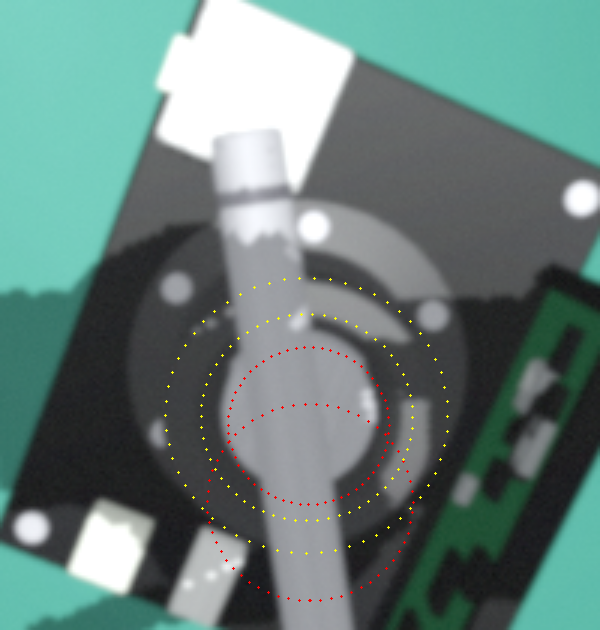

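View pics/n_side.png

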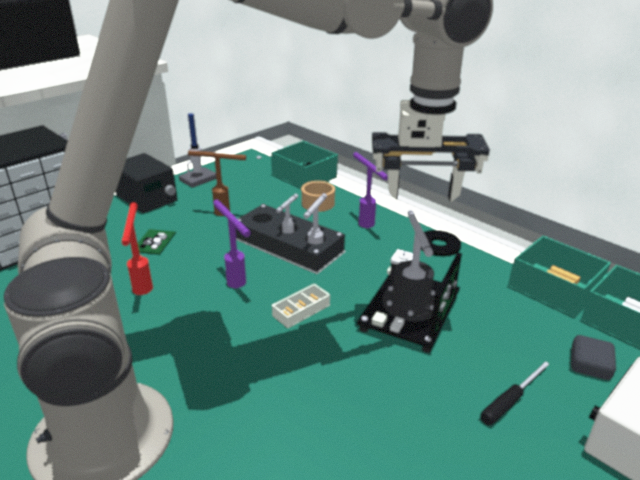

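The wrench stands upright in the bore at side px (415,245), and the stand, other wrenches, tray and screwdriver are unmoved. I let the arm settle and hand in.

Call:
apply_moves(rows=[[[0, -2, 0], 0, 9], [[0, -2, 0], 0, 9], [[0, -2, 0], 0, 9], [[0, -2, 0], 0, 9]])

```text
time: 20.82
tool_pos: [580.5, -150.9, 291.7]
tcp_rot: [-1.567, 0.003, -2.408]
contact_force: [-0.6, -0.0, -0.6]
grip_width: 89.9
```

```bash
python3 -c "
from h import *
st()
print(order.close_job())"
```

```text
20.825 [ 580.5 -150.9  291.7] [-1.567  0.003 -2.408] F [-0.6 -0.  -0.6] M [-0.13  0.14  0.01] q [-0.38  0.45  1.22  0.    1.47  0.45] 89.91975029858749
the job is handed in; nothing more can be done
None
```

I took the largest steel wrench from the stand, seated it fully on the nut (bar about 194 mm above the bench) and ran the nut clockwise to its stop. I drew it up to about 0.85 N m, released it, then gripped again and drew it up to 0.80 N m. I unwound the tool to 0.16 N m before opening the fingers, withdrew upwards and handed the job in at 20.8 s.

**Swing in the grip:** during the carry the wrench swung about 0.12 rad in the pads. I corrected this by letting the bore's chamfer bring it upright.

**Last checks:**
- **Wrench:** it stands upright in the bore and the gripper is clear, with the measured force at noise level.
- **Other items:** in the last side view the other two wrenches, the tray and the screwdriver look unmoved. I judged this by eye and did not measure it.
- **Nut at its stop:** on the second grip the torque rose steadily after about 0.06 rad of play, with no running plateau. The bar came back to about the same free angle after each release. I could not read the nut's value directly, so being above 4.14 is inferred from this.

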